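# Sweep the casting scraps off the board into the scrap tray

## Task

Clear the plywood board for the next job: with the fingertips, sweep the three silver casting scraps (the round sprue button, the oblong bar end and the T-shaped runner) along the board and over its edge, right into the shallow steel tray that stands against one side of it. Push them only: do not grip them, lift them or press down hard on them. Leave the finished leaf pendant and the little pot where they are on the board.

Things in the scene. Friction and masses are not known exactly. Their poses are not given: they have to be found in the camera images.
- board: plywood board, fixed, 270 mm (its x) by 260 mm (its y), flat top without lip at z = 0.012. Origin: centre of its underside. Turned a little on the bench: x points roughly away from the robot, y to the robot's left; its left and right edges are at y = +130 and -130 mm in its frame. Five things lie on it (three scraps, pendant, pot), about 52 mm apart along its x.
- tray: shallow steel tray, fixed, 310 mm (its x) by 140 mm (its y), rim 9 mm high, walls 2.5 mm, floor 2 mm. Origin: centre of its underside; axes parallel to the board's. It stands 1.5 mm from either the left or the right edge of the board (centres 201.5 mm apart), its rim 3 mm below the board's top, so that what goes over that edge drops in.
- rod_rest: wooden rest, fixed, 270 by 140 mm, with five rolling rods of steel and aluminium (fixed too) lying along its x, 22 mm high at most; it stands against the edge of the board across from the tray. Origin: centre of its underside.
- button: scrap: round sprue button, 30 mm across, 10 mm thick, with sloping upper sides (20 mm across on top), 37 to 65 g. Bare cast silver like the pendant; it lies flat on the board, and slides easily. Origin: its middle, 5 mm over its underside (z about 0.017 on the board).
- bar_end: scrap: oblong sawn-off bar end, 30 mm (its x) by 22 mm (its y) by 10 mm thick, 45 to 78 g. Bare cast silver like the pendant; it lies flat on the board, and slides easily. Origin: its middle, 5 mm over its underside (z about 0.017 on the board).
- runner: scrap: T-shaped piece of runner, 10 mm thick; crossbar 36 mm long (along its y) and 11 mm wide, stem 11 mm wide; 28.5 mm long in all along its x, from -11.5 mm (outer side of the crossbar) to +17 mm (end of the stem); 41 to 72 g. Bare cast silver like the pendant; it lies flat on the board, and slides easily. Origin: its middle, 5 mm over its underside (z about 0.017 on the board).
- pendant: finished silver pendant, to be left alone: pointed leaf outline with filigree veins and a small ring at one end, 58 mm long (its x, from -33 mm at the ring to +25 mm at the tip), 28 mm wide and 6 mm thick, loose, lying flat on the board. Origin: 3 mm over its underside.
- pot: small upright pot of clear grey plastic with a whitish lid, 30 mm across, 34 mm high, loose, on the board, to be left alone. Origin: centre of its underside.

How it is judged (in metres and radians):
At the end, for the whole second after the job is handed in: All three scraps lie at rest in the steel tray: the middle of each at least 7 mm inside its walls (within 145 mm of its centre along x and 60 mm along y) and less than 20 mm over the bench. The pendant and the pot are within 8 mm of where they were at the start (x of button in the frame of tray between -0.145 and 0.145 m and y of button in the frame of tray between -0.06 and 0.06 m and height (world z) of each of button, bar_end, runner below 0.02 m and linear speed of each of button, bar_end, runner below 0.02 m/s and x of bar_end in the frame of tray between -0.145 and 0.145 m and y of bar_end in the frame of tray between -0.06 and 0.06 m and x of runner in the frame of tray between -0.145 and 0.145 m and y of runner in the frame of tray between -0.06 and 0.06 m and distance of each of pendant, pot from where it was at the start of the episode below 0.008 m); the robot touches nothing.
It fails at once if a scrap is picked up: its middle rises more than 15 mm over its height on the board (height (world z) of any of button, bar_end, runner above 0.032 m).
It fails at once if a scrap is gripped or pressed on with more than 25 N (contact force between the fingers and button above 25 N or contact force between the fingers and bar_end above 25 N or contact force between the fingers and runner above 25 N).
It fails at once if the pendant or the pot is moved more than 8 mm (distance of any of pendant, pot from where it was at the start of the episode above 0.008 m).
It also fails if it takes over 64 s, if anything falls off the work surface, if the arm or the gripper's body presses on something with over 40 N, if the wrist force passes 120 N, or if a joint passes its speed limit or range.

## Robot

A 6-joint arm with a two-finger parallel gripper is mounted at the origin on the work surface. World frame = base frame: x ahead of the robot, y to its left, z up, the work surface at z = 0. Lengths are in mm, angles in rad, forces in N, time in s.
With the tool pointing down it reaches from about 350 to 775 mm from the base axis. Payload 7.3 kg.
Tool frame: the origin (TCP) lies at the very end of the fingers, on their centre line; the grasp point (between the pads) lies 19 mm behind it; z points along the fingers, y is the line along which they close (so a half turn about z gives the same grasp; the last joint's range is limited). The gripper opens to 92 mm and grips with 3 to 60 N. Pads are 19 mm wide; open, the fingers measure 130 mm over their backs; the gripper's body (75 mm by 190 mm) begins 47 mm behind the grasp point.
Start: joints at [-0.146, 0.342, 1.524, -0, 1.275, -0.146], TCP at [525.019, 0.019, 226.741] pointing down, gripper open.
Joint ranges: [-2.53, 2.53], [-0.77, 2.02], [0.04, 2.7], [-1, 4.14], [0.28, 2.66], [-3.11, 3.11]. Speed limits (rad/s): [2.57, 2.57, 3.14, 3.14, 3.14, 3.14].

## Interface

Orientations are given as [roll, pitch, yaw] about the fixed x, y, z axes, in that order (R = Rz(yaw) Ry(pitch) Rx(roll)).
In Python, from plant import bot gives the robot as it stands.
- The arm moves only by the tool jog_arm, never from a script. Its argument "targets" is a list of rows, each an object with "xyz": the shift along the tool's x, y, z as a fraction of full scale, a list of three; "spin": the turn about the tool's z as a fraction of full scale. In form: [{"xyz": [x, y, z], "spin": spin}, ...]. A call has exactly 10 rows; each row shifts and turns the commanded pose from where the row before left it, along the tool's axes as they then stand; what a row does not reach is not made up. Full scale, the value 1, is 80 mm for a shift and 0.1 rad for a turn. A row lasts 1/8 s, in which the tool goes at most 62.5 mm and 10.7 degrees, less where a joint would pass 70% of its speed; a pose out of reach is approached as far as the arm can. A call with a number of a shift or a turn outside -1 to 1 is refused whole. A call with a gripper value outside its range is refused whole. "gripper" is the opening in per cent of the stroke, from 0 (shut) to 100 (fully open), set as the call begins (left out, the last holds). The fingers move at their own pace and stop on an object; the grip force is fixed at half the most. Time passes only in rows, so rows that do not move let the fingers close, or fill a call up. It gives the time, the measured TCP pose, the force, the opening and the grip force at its end, in the units of the state.
- bot.get_obs(): the state, without advancing time (a new reading comes with each control period).
- bot.capture(name): name is "scene" or "side" or "wrist"; returns the picture (400x640x3 uint8, blue, green, red); there is no depth.
- bot.get_calibration(name): a dict with "vfov" (degrees; the focal length in pixels is half the picture's height over the tangent of half this angle, whatever the lens; pixels are square), "cx", "cy" (the principal point, pixels), "eye" and "rotation" of the camera in the world. Camera axes: x right, y down, z forward; pixel columns grow to the right and rows downward; lengths in mm; the calibration is good to about 2 mm. A picture is of the moment at which its call begins: read the wrist's pose just before it. get_calibration takes no time and is no camera call; for the wrist camera it gives the pose at the moment of the call.
- bot.close_job(): hands the job in; it is judged then, once.
The state is a dict: "time": time; "joint_positions": joint angles; "dq": joint speeds; "tau": joint torques, N m; "tool_pos": TCP position; "tcp_rot": TCP orientation; "contact_force": force on the tool from outside, world axes, zero at the start; "moment": the same for the moment, N m; "grip_width": finger opening in mm; "finger_force": force on a finger pad.
Only numpy, scipy, OpenCV 4.12 (cv2) and the standard library are available. Lean on these libraries where they do the work, as an engineer would, in place of code of your own. Each camera call takes 0.05 s, during which the arm holds its last target. There are 200 camera calls.

## Working session

There is one attempt and no reset: what is moved stays moved. The work goes in short steps, Python scripts to look and compute and a tool call to move; the robot and the scene stay as the last step left them, time stands still between calls to the robot, and variables do not carry over. Pictures are saved under pics/ and viewed, at most 10 in all, crops included, and the job is handed in when it is done.

Besides the shell and the picture viewer there is one more tool, called after ">>>" as a command line: name --argument value ..., lists and objects as JSON in quotes. jog_arm: Moves the arm, as the interface text tells. Shift numbers are shares of 80 mm and turn numbers shares of 0.1 rad, none past 1 either way. Its arguments: {"type":"object","properties":{"targets":{"type":"array","items":{"type":"object","properties":{"xyz":{"type":"array","items":{"type":"number"}},"spin":{"type":"number"}}}},"gripper":{"type":"number"}},"required":["targets"]}

```bash
mkdir -p pics; python3 - <<'E'
from plant import bot
import cv2,numpy as np
for n in ("scene","wrist"):
    c=bot.get_calibration(n);print(n,c)
    im=bot.capture(n);cv2.imwrite(f"pics/{n}0.png",im)
print(bot.get_obs())
E
```

```text
scene {'vfov': 46.4188475422874, 'cx': 317.34972598044067, 'cy': 204.15174271553536, 'eye': array([ 850.58587681, -251.38174284,  672.49907736]), 'rotation': array([-2.5718629 ,  0.00816874,  0.78723383])}
wrist {'vfov': 65.67829022576937, 'cx': 317.9509308347299, 'cy': 195.6211124483252, 'eye': array([524.17984319,  77.35469386, 383.96712392]), 'rotation': array([2.85623494e+00, 1.44103496e-03, 6.68874737e-04])}
{'time': 0.1, 'joint_positions': array([-1.46032336e-01,  3.42652208e-01,  1.52493278e+00,  2.13987672e-06,
        1.27538784e+00, -1.46009255e-01]), 'dq': array([-1.95880657e-03, -1.51899715e-05, -1.82446643e-03, -1.62073547e-03,
       -8.24387308e-04, -4.32495156e-04]), 'tau': array([ 1.49919495e-03, -4.32001984e+01, -2.44694173e+01,  7.19219679e-02,
        5.25739230e-02, -9.79429342e-05]), 'tool_pos': array([5.24635180e+02, 5.95976937e-02, 2.26110953e+02]), 'tcp_rot': array([-3.14022746e+00, -2.02827376e-04,  1.57077248e+00]), 'contact_force': array([ 0.16260914, -0.47653299,  0.03768627]), 'moment': array([-0.00305079,  0.01964674, -0.05298864]), 'finger_force': 0.0, 'grip_width': 91.75834004955465}
```

View pics/scene0.png

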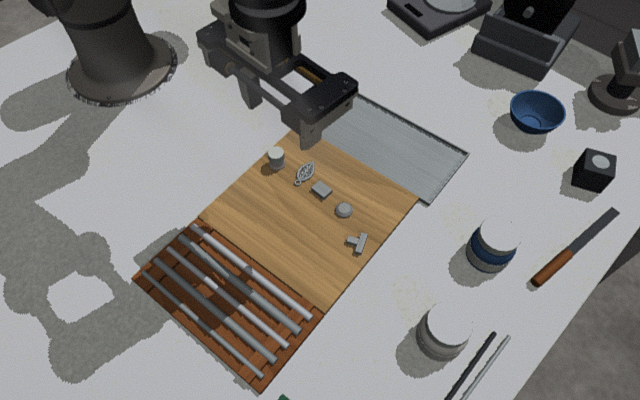

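View pics/wrist0.png

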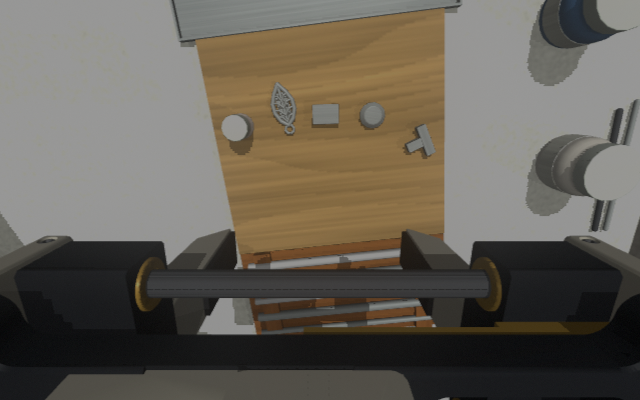

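The wrist view shows the tray at +y (top) and the rod rest at -y. The things on the board, in order of x, are: pot (236,127), pendant (284,108), bar end (325,114), button (372,115) and runner (421,141).

```bash
cat > h.py <<'E'
import cv2,numpy as np
from scipy.spatial.transform import Rotation as Ro
def ray(c,uv,z):
    f=200/np.tan(np.radians(c['vfov']/2)); uv=np.atleast_2d(uv).astype(float)
    d=np.c_[(uv[:,0]-c['cx'])/f,(uv[:,1]-c['cy'])/f,np.ones(len(uv))]
    d=Ro.from_euler('xyz',c['rotation']).apply(d)
    return (c['eye']+d*((z-c['eye'][2])/d[:,2])[:,None])[:,:2]
def blobs(im,roi,amin=60):
    hsv=cv2.cvtColor(im,cv2.COLOR_BGR2HSV); m=((hsv[...,1]<70)&(hsv[...,2]>60)).astype(np.uint8)*255
    r=np.zeros_like(m); cv2.fillPoly(r,[np.array(roi,np.int32)],255); m&=r
    m=cv2.morphologyEx(m,cv2.MORPH_CLOSE,np.ones((3,3)))
    return [k for k in cv2.findContours(m,cv2.RETR_EXTERNAL,cv2.CHAIN_APPROX_NONE)[0] if cv2.contourArea(k)>amin]
E
python3 - <<'E'
from h import *
from plant import bot
for n,roi in (("wrist",[(208,48),(436,24),(438,225),(242,240)]),("scene",[(290,140),(408,200),(325,298),(210,218)])):
    im=cv2.imread(f"pics/{n}0.png");c=bot.get_calibration(n)
    print(n)
    for k in blobs(im,roi,40):
        p=ray(c,k[:,0],20).astype(np.float32); r=cv2.minAreaRect(p)
        print(k[:,0].mean(0).round(), np.round(r[0],1),np.round(r[1],1),round(r[2]), 'bbox',p.min(0).round(),p.max(0).round())
c=bot.get_calibration("wrist")
print("board corners",ray(c,[(197,41),(445,10),(444,234),(238,254)],12).round(1))
print("tray near corners",ray(c,[(181,40),(459,6)],9).round(1))
E
```

```text
wrist
[421. 141.] [640.9  34.8] [29.6 37.7] 26 bbox [625.  21.] [661.  56.]
[237. 127.] [430.9  52.5] [36.1 30. ] 9 bbox [413.  37.] [449.  68.]
[325. 113.] [531.7  67.3] [29.7 22. ] 1 bbox [517.  56.] [547.  78.]
[372. 115.] [585.2  66.5] [27.3 27.7] 2 bbox [571.  53.] [599.  80.]
[284. 108.] [485.   73.1] [27.3 58.6] 14 bbox [470.  45.] [499. 101.]
scene
[357. 242.] [642.6  33.1] [29.1 39.9] 25 bbox [628.  17.] [663.  56.]
[344. 209.] [588.5  63.4] [27.9 28.8] 14 bbox [575.  49.] [603.  78.]
[321. 189.] [534.2  65.3] [33.3 26.2] 2 bbox [517.  52.] [551.  79.]
[304. 173.] [488.5  69.8] [27.8 59. ] 15 bbox [473.  42.] [503.  98.]
[278. 161.] [432.7  55.3] [26.5 46.8] 47 bbox [421.  36.] [454.  78.]
board corners [[ 391.6  144. ]
 [ 658.8  174.1]
 [ 687.4  -83.5]
 [ 417.9 -112.5]]
tray near corners [[373.  145.5]
 [674.4 178.7]]
```

Sizes agree with those given. The board is yawed about 0.112 rad with its centre near (539, 30), and the tray is at +y. First I close the fingers, line up with the board and go to a point behind the runner.

>>> jog_arm --gripper 0 --targets '[{"xyz":[0,0,0],"spin":-1},{"xyz":[0,0,0],"spin":-0.11},{"xyz":[-0.036,0.19,0.25],"spin":0},{"xyz":[-0.036,0.19,0.25],"spin":0},{"xyz":[-0.036,0.19,0.25],"spin":0},{"xyz":[-0.036,0.19,0.25],"spin":0},{"xyz":[-0.036,0.19,0.25],"spin":0},{"xyz":[-0.036,0.19,0.25],"spin":0},{"xyz":[-0.036,0.19,0.25],"spin":0},{"xyz":[-0.036,0.19,0.25],"spin":0}]'

```text
time: 1.35
tool_pos: [648.8, -9.4, 65.7]
tcp_rot: [-3.141, -0.0, 1.68]
contact_force: [0.6, -0.7, 0.2]
grip_width: 1.0
finger_force: 0.0
```

```bash
cat > st.py <<'E'
from h import *
from plant import bot
o=bot.get_obs(); C=np.array([539,30.5]); a=np.array([.9938,.1116]); b=np.array([-.1116,.9938])
bf=lambda p:np.array([(np.array(p)-C)@a,(np.array(p)-C)@b]).round(1)
if __name__=="__main__":
    print(o['time'],o['tool_pos'].round(1),o['tcp_rot'].round(3),o['grip_width'],o['contact_force'].round(1),'TCP board',bf(o['tool_pos'][:2]))
    for n,p in dict(bar=(533,66.3),button=(586.5,65),runner=(642.3,34),pendant=(486.5,71.5),pot=(431.5,52)).items(): print(n,bf(p))
    cv2.imwrite("pics/w%d.png"%(o['time']*100),bot.capture("wrist"))
E
python3 st.py; ls pics
```

```text
1.35 [648.8  -9.4  65.7] [-3.141 -0.     1.68 ] 1.04012162281399 [ 0.6 -0.7  0.2] TCP board [104.6 -51.9]
bar [-2.  36.2]
button [51.1 29. ]
runner [103.1  -8. ]
pendant [-47.6  46.6]
pot [-104.4   33.4]
scene0.png
w135.png
wrist0.png
```

>>> jog_arm --targets '[{"xyz":[0,0,0.1],"spin":0},{"xyz":[0,0,0.1],"spin":0},{"xyz":[0,0,0.1],"spin":0},{"xyz":[0,0,0.1],"spin":0},{"xyz":[0,0,0.1],"spin":0},{"xyz":[0,0,0.08],"spin":0},{"xyz":[0,0,0.06],"spin":0},{"xyz":[0,0,0],"spin":0},{"xyz":[0,0,0],"spin":0},{"xyz":[0,0,0],"spin":0}]'

```text
time: 2.65
tool_pos: [648.7, -9.4, 15.9]
tcp_rot: [3.141, 0.0, 1.682]
contact_force: [-0.0, 0.6, 0.8]
grip_width: 0.3
finger_force: 0.0
```

```bash
python3 - <<'E'
from st import *
print(o['tool_pos'],o['contact_force'])
cv2.imwrite("pics/w2.png",bot.capture("wrist"))
E
```

```text
[648.65279891  -9.4484143   15.8758098 ] [-0.03561101  0.57426928  0.78467451]
```

View pics/w2.png

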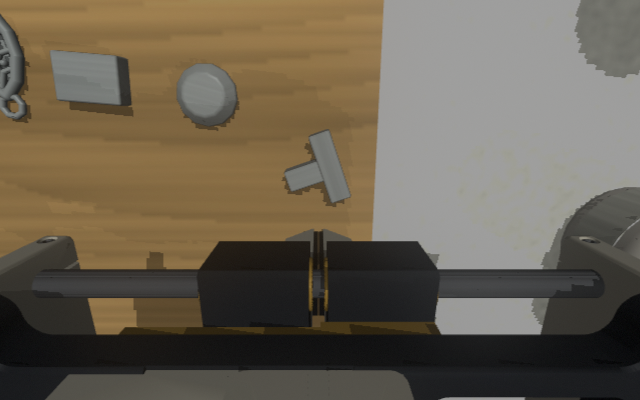

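The fingertips (290–350, 235) are lined up with the runner (285–350, 130–203), whose stem end and crossbar end face the pusher. Lower by 2 mm and push.

>>> jog_arm --targets '[{"xyz":[0.08,0,0.024],"spin":0},{"xyz":[0.08,0,0],"spin":0},{"xyz":[0.1,0,0],"spin":0},{"xyz":[0.12,0,0],"spin":0},{"xyz":[0.12,0,0],"spin":0},{"xyz":[0.12,0,0],"spin":0},{"xyz":[0.12,0,0],"spin":0},{"xyz":[0.12,0,0],"spin":0},{"xyz":[0.12,0,0],"spin":0},{"xyz":[0.12,0,0],"spin":0}]'

```text
time: 3.95
tool_pos: [638.6, 78.7, 13.6]
tcp_rot: [3.141, 0.0, 1.682]
contact_force: [0.3, -1.3, -0.2]
grip_width: 0.6
finger_force: 0.2
```

```bash
python3 - <<'E'
from st import *
print(o['tool_pos'],o['contact_force'],bf(o['tool_pos'][:2]))
cv2.imwrite("pics/w3.png",bot.capture("wrist"))
E
```

```text
[638.62403602  78.67424815  13.62325766] [ 0.31223665 -1.31778807 -0.20133531] [104.4  36.8]
```

View pics/w3.png

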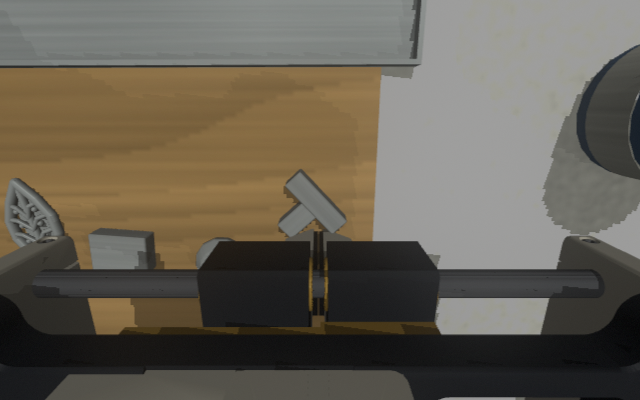

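The runner sits on two points against the fingers and is centred, with the tray edge ahead. Next comes the push over the edge.

>>> jog_arm --targets '[{"xyz":[0.12,0,0],"spin":0},{"xyz":[0.12,0,0],"spin":0},{"xyz":[0.12,0,0],"spin":0},{"xyz":[0.12,0,0],"spin":0},{"xyz":[0.12,0,0],"spin":0},{"xyz":[0.12,0,0],"spin":0},{"xyz":[0.14,0,0],"spin":0},{"xyz":[0.16,0,0],"spin":0},{"xyz":[0.16,0,0],"spin":0},{"xyz":[0.14,0,0],"spin":0}]'

```text
time: 5.25
tool_pos: [626.7, 184.1, 13.5]
tcp_rot: [-3.141, -0.0, 1.682]
contact_force: [0.3, -0.4, -0.2]
grip_width: 0.6
finger_force: 0.0
```

```bash
python3 - <<'E'
from st import *
print(o['tool_pos'],o['contact_force'],bf(o['tool_pos'][:2]))
cv2.imwrite("pics/w4.png",bot.capture("wrist"))
E
```

```text
[626.69317783 184.09859795  13.51604811] [ 0.33598396 -0.3548982  -0.22283996] [104.3 142.9]
```

View pics/w4.png

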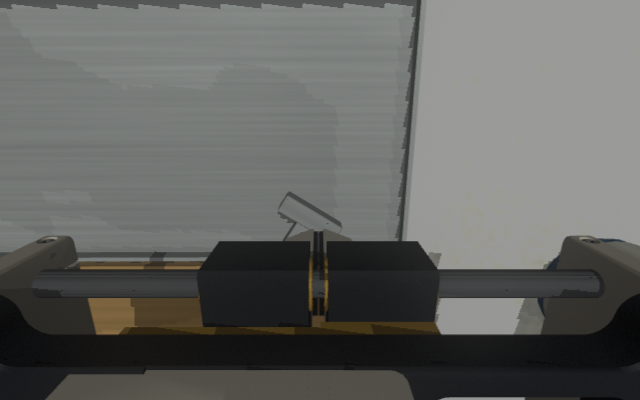

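The runner is over the edge, seen around (310,212). I nudge it a little further, rise and travel to behind the button.

>>> jog_arm --targets '[{"xyz":[0.1,0,0],"spin":0},{"xyz":[0.1,0,0],"spin":0},{"xyz":[0,0,-0.2],"spin":0},{"xyz":[0,0,-0.3],"spin":0},{"xyz":[-0.35,-0.11,0],"spin":0},{"xyz":[-0.35,-0.11,0],"spin":0},{"xyz":[-0.35,-0.11,0],"spin":0},{"xyz":[-0.35,-0.11,0],"spin":0},{"xyz":[-0.35,-0.11,0],"spin":0},{"xyz":[-0.35,-0.11,0],"spin":0}]'

```text
time: 6.55
tool_pos: [591.7, 24.7, 55.0]
tcp_rot: [3.14, 0.0, 1.681]
contact_force: [-0.7, -0.7, -0.7]
grip_width: 0.4
finger_force: 0.0
```

```bash
python3 - <<'E'
from st import *
print(o['tool_pos'],o['contact_force'],bf(o['tool_pos'][:2]))
cv2.imwrite("pics/w5.png",bot.capture("wrist"))
E
```

```text
[591.65624963  24.74339264  54.99568034] [-0.65598851 -0.68183268 -0.72619501] [ 51.7 -11.6]
```

View pics/w5.png

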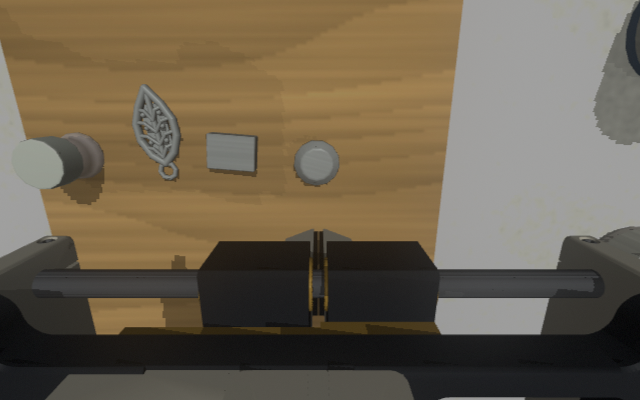

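The button (317,162) is centred in front of the fingers (318). Lower, then push.

>>> jog_arm --targets '[{"xyz":[0,0,0.15],"spin":0},{"xyz":[0,0,0.15],"spin":0},{"xyz":[0,0,0.13],"spin":0},{"xyz":[0,0,0.085],"spin":0},{"xyz":[0.06,0,0],"spin":0},{"xyz":[0.08,0,0],"spin":0},{"xyz":[0.08,0,0],"spin":0},{"xyz":[0.1,0,0],"spin":0},{"xyz":[0.12,0,0],"spin":0},{"xyz":[0.12,0,0],"spin":0}]'

```text
time: 7.85
tool_pos: [586.2, 71.4, 12.3]
tcp_rot: [-3.141, -0.0, 1.682]
contact_force: [-0.3, -0.7, 0.0]
grip_width: 0.2
finger_force: 0.2
```

>>> jog_arm --targets '[{"xyz":[0.12,0,0],"spin":0},{"xyz":[0.12,0,0],"spin":0},{"xyz":[0.12,0,0],"spin":0},{"xyz":[0.12,0,0],"spin":0},{"xyz":[0.12,0,0],"spin":0},{"xyz":[0.12,0,0],"spin":0},{"xyz":[0.12,0,0],"spin":0},{"xyz":[0.12,0,0],"spin":0},{"xyz":[0.12,0,0],"spin":0},{"xyz":[0.12,0,0],"spin":0}]'

```text
time: 9.1
tool_pos: [575.7, 166.6, 12.4]
tcp_rot: [3.142, 0.0, 1.682]
contact_force: [-0.1, -0.0, -0.0]
grip_width: 0.5
finger_force: 0.1
```

```bash
python3 - <<'E'
from st import *
print(o['tool_pos'],o['contact_force'],bf(o['tool_pos'][:2]))
cv2.imwrite("pics/w6.png",bot.capture("wrist"))
E
```

```text
[575.68027406 166.64910699  12.417796  ] [-0.13945629 -0.02591324 -0.01321818] [ 51.6 131.2]
```

View pics/w6.png

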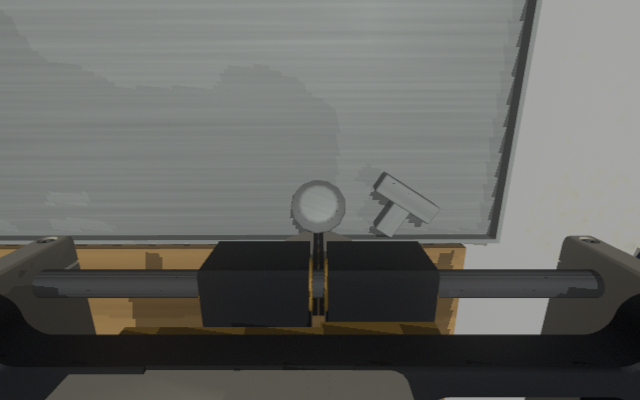

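The button (319,205) is tipping over the edge and the runner lies in the tray. I finish the push 1.5 mm higher, then go behind the bar end.

>>> jog_arm --targets '[{"xyz":[0.12,0,-0.02],"spin":0},{"xyz":[0.12,0,0],"spin":0},{"xyz":[0.11,0,0],"spin":0},{"xyz":[0,0,-0.2],"spin":0},{"xyz":[0,0,-0.3],"spin":0},{"xyz":[-0.39,-0.134,0],"spin":0},{"xyz":[-0.39,-0.134,0],"spin":0},{"xyz":[-0.39,-0.134,0],"spin":0},{"xyz":[-0.39,-0.134,0],"spin":0},{"xyz":[-0.39,-0.134,0],"spin":0}]'

```text
time: 10.4
tool_pos: [536.9, 31.6, 55.3]
tcp_rot: [3.14, 0.0, 1.682]
contact_force: [-0.0, -0.9, 0.1]
grip_width: 0.6
finger_force: 0.0
```

```bash
python3 - <<'E'
from st import *
print(o['tool_pos'],o['contact_force'],bf(o['tool_pos'][:2]))
cv2.imwrite("pics/w7.png",bot.capture("wrist"))
E
```

```text
[536.88525925  31.61456681  55.28471224] [-0.03167749 -0.85345985  0.05734887] [-2.   1.3]
```

View pics/w7.png

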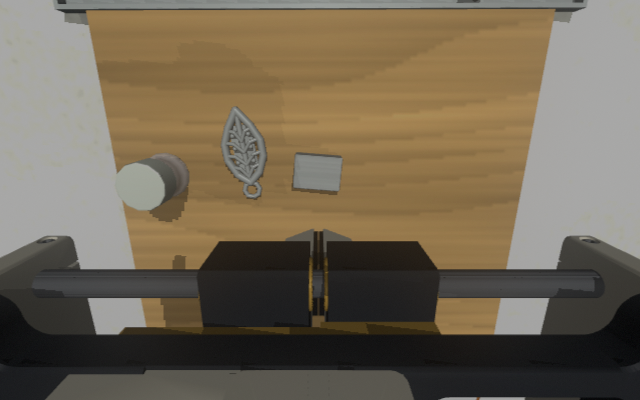

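The bar end (317,173) is centred ahead, and the pendant (right edge 267) and pot are clear of the fingers' path. Lower, then push.

>>> jog_arm --targets '[{"xyz":[0,0.025,0.15],"spin":0},{"xyz":[0,0,0.15],"spin":0},{"xyz":[0,0,0.12],"spin":0},{"xyz":[0,0,0.08],"spin":0},{"xyz":[0.06,0,0],"spin":0},{"xyz":[0.08,0,0],"spin":0},{"xyz":[0.08,0,0],"spin":0},{"xyz":[0.1,0,0],"spin":0},{"xyz":[0.12,0,0],"spin":0},{"xyz":[0.12,0,0],"spin":0}]'

```text
time: 11.7
tool_pos: [533.7, 78.3, 14.1]
tcp_rot: [3.141, 0.0, 1.682]
contact_force: [0.2, -0.2, -0.4]
grip_width: 0.4
finger_force: 0.2
```

>>> jog_arm --targets '[{"xyz":[0.12,0,0],"spin":0},{"xyz":[0.12,0,0],"spin":0},{"xyz":[0.12,0,0],"spin":0},{"xyz":[0.12,0,0],"spin":0},{"xyz":[0.12,0,0],"spin":0},{"xyz":[0.12,0,0],"spin":0},{"xyz":[0.12,0,0],"spin":0},{"xyz":[0.12,0,0],"spin":0},{"xyz":[0.12,0,0],"spin":0},{"xyz":[0.12,0,0],"spin":0}]'

```text
time: 12.95
tool_pos: [523.0, 173.6, 14.0]
tcp_rot: [-3.142, 0.0, 1.682]
contact_force: [-0.2, 0.0, 0.7]
grip_width: 0.5
finger_force: 0.2
```

```bash
python3 - <<'E'
from st import *
print(o['tool_pos'],o['contact_force'],bf(o['tool_pos'][:2]))
E
```

```text
[522.95770051 173.64124202  13.97773387] [-0.21407166  0.03720935  0.65282787] [  0. 144.]
```

Push another 16 mm, rise well clear and back off to look at everything.

>>> jog_arm --targets '[{"xyz":[0.1,0,0],"spin":0},{"xyz":[0.1,0,0],"spin":0},{"xyz":[0,0,-0.2],"spin":0},{"xyz":[0,0,-0.4],"spin":0},{"xyz":[-0.2,0,-0.4],"spin":0},{"xyz":[-0.3,0,-0.4],"spin":0},{"xyz":[-0.3,0,-0.4],"spin":0},{"xyz":[-0.3,0,-0.4],"spin":0},{"xyz":[-0.2,0,-0.2],"spin":0},{"xyz":[0,0,0],"spin":0}]'

```text
time: 14.2
tool_pos: [533.6, 84.6, 208.2]
tcp_rot: [3.137, 0.0, 1.68]
contact_force: [0.3, 0.3, -0.4]
grip_width: 0.6
finger_force: 0.0
```

```bash
python3 - <<'E'
from st import *
print(o['tool_pos'],o['contact_force'],bf(o['tool_pos'][:2]))
cv2.imwrite("pics/w8.png",bot.capture("wrist"))
E
```

```text
[533.61063273  84.56446261 208.22071695] [ 0.28221015  0.30259612 -0.38529305] [ 0.7 54.3]
```

View pics/w8.png

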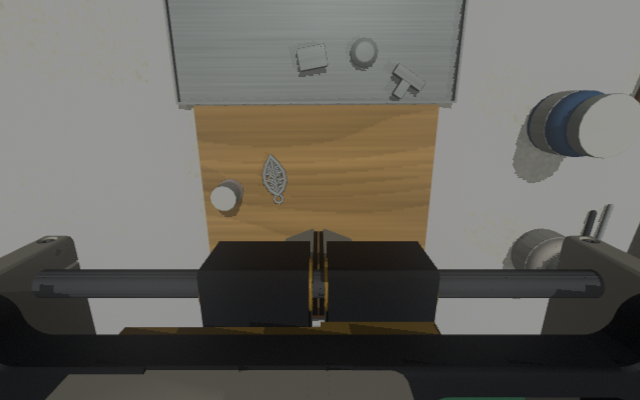

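All three scraps lie in the tray: bar end (312,57), button (364,52), runner (405,80). I check the margins before handing in.

```bash
python3 - <<'E'
from st import *
c=bot.get_calibration("wrist")
for n,p,z in (("bar",(312,57),10),("button",(364,51),10),("runner",(405,78),10),("stem end",(397,96),10),("board edge L",(194,106),12),("board edge R",(439,104),12),("pendant",(275,178),18),("pot",(224,199),46)):
    w=ray(c,p,z)[0]; print(n,w.round(1),'tray',bf(w)-[0,201.5])
E
```

```text
bar [512.7 209.4] tray [ -6.2 -20.7]
button [566.3 221.2] tray [ 48.4 -15. ]
runner [614.1 199.8] tray [ 93.5 -41.6]
stem end [608.9 180.7] tray [ 86.2 -60. ]
board edge L [389.7 145.9] tray [-135.5  -70.2]
board edge R [655.6 177.4] tray [132.2 -68.5]
pendant [484.1  76.6] tray [ -49.4 -149.6]
pot [434.5  54.4] tray [-101.2 -166.1]
```

```bash
python3 -c "
from plant import bot
print(bot.close_job())"
```

```text
the job is handed in; nothing more can be done
None
```

The button, bar end and runner are in the steel tray, each measured at least 18 mm inside the judged limits. The pendant and pot were never touched. The job was handed in at about 14 s; the hand-in gave no verdict back.

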